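# Hold a tweezer electrode at its gap mark around a bean

## Robot

A 6-joint arm with a two-finger parallel gripper is mounted at the origin on the work surface. World frame = base frame: x ahead of the robot, y to its left, z up, the work surface at z = 0. Lengths are in m, angles in rad, forces in N, time in s.
With the tool pointing down it reaches from about 0.35 to 0.85 m from the base axis. Payload 8.1 kg.
Tool frame: the origin (TCP) lies at the very end of the fingers, on their centre line; the grasp point (between the pads) lies 19 mm behind it; z points along the fingers, y is the line along which they close (so a half turn about z gives the same grasp; the last joint's range is limited). The gripper opens to 93 mm and grips with 3 to 60 N. Pads are 15 mm wide; open, the fingers measure 128 mm over their backs; the gripper's body (75 mm by 188 mm) begins 65 mm behind the grasp point.
Start: joints at [1.209, 0.13, 1.488, -0, 1.523, -0.085], TCP at [0.164, 0.577, 0.219] pointing down, gripper open.
Joint ranges: [-2.96, 2.96], [-0.89, 2.26], [0.02, 2.5], [-1.34, 4.48], [0, 2.73], [-2.66, 2.66]. Speed limits (rad/s): [2.39, 2.39, 2.79, 3.14, 3.14, 3.14].

## Interface

Orientations are given as a 3x3 rotation matrix whose columns are the frame's x, y, z axes.
In Python, from cell import r, viewer, order gives the robot as it stands.
- The arm moves only by the tool jog_arm, never from a script. Its argument "targets" is a list that holds one entry, the list of rows, each a list of 7 numbers: the turn, a rotation vector about the world's x, y, z in units of 10 degrees (1.0 is 10 degrees), then the shift along the world's x, y, z in units of 0.03 m (1.0 is 0.03 m), then the opening, from 0 (shut) to 1 (fully open). A call has 1 to 5 rows; each row shifts and turns the commanded pose from where the row before left it; what a row does not reach is not made up. A row lasts 1/8 s, in which the tool goes at most 62.5 mm and 10.7 degrees, less where a joint would pass 70% of its speed; a pose out of reach is approached as far as the arm can. A call with a number of a shift or a turn outside -1 to 1 is refused whole. A call with a gripper value outside its range is refused whole. The fingers move at their own pace and stop on an object; the grip force is fixed at half the most. Time passes only in rows, so rows that do not move let the fingers close. It gives the time, the measured TCP pose, the force, the opening and the grip force at its end, in the units of the state.
- r.get_obs(): the state, without advancing time (a new reading comes with each control period).
- viewer.camera(name): name is "scene" or "side" or "wrist"; returns a dict with "frame" (384x512x3 uint8, blue, green, red), "z_map" (384x512 float32, m along the optical axis (not along the pixel's ray), 0 where there is no reading), "K" (3x3 intrinsics, pixels), "world_from_camera" (4x4, takes a point from camera to world coordinates). Camera axes: x right, y down, z forward; pixel columns grow to the right and rows downward; lengths in m; the calibration is good to about 2 mm. The wrist camera is an equidistant fisheye: a pixel r from the principal point sees the ray r / f radians off the axis. A picture is of the moment at which its call begins.
- order.job_done(): hands the job in; it is judged then, once.
Trained networks look in the newest picture that a camera, given by its name, has taken for a name from the list of things; names that differ only in an ending like _2 or _b are one class to them, and where a whole thing is asked for, a point or a joint stands for the part that bears it (a point fixed in the world has none). Each returns a list of dicts, best first, with "p" (0 to 1); they miss things now and then, are a little off and sometimes report something else, mostly with a low value. They report only what shows in the picture. A call takes as long as a camera call. They do not tell look-alikes from the thing itself.
- viewer.regions_of(camera, label): "pixels" (384x512 bool, what is visible of it) and "at" ([column, row] in pixels, amid what is visible of it).
- viewer.place_of(camera, label): "at" ([column, row] in pixels: a listed point, or the origin of a listed thing).
The state is a dict: "time": time; "qpos": joint angles; "qd": joint speeds; "joint_torque": joint torques, N m; "ee_pos": TCP position; "orientation": TCP orientation; "contact_force": force on the tool from outside, world axes, zero at the start; "torque": the same for the moment, N m; "opening": opening from 0.0 (shut) to 1.0 (fully open); "grasp_force": force on a finger pad.
Only numpy, scipy, OpenCV 4.12 (cv2) and the standard library are available. Lean on these libraries where they do the work, as an engineer would, in place of code of your own. Each camera call takes 0.05 s, during which the arm holds its last target. There are 200 camera calls.

## Task

The dish carrier is standing proud of the round specimen stage: press it down by its bare metal rim, not by the glass, until it is fully home, flush with the stage. Then lift the tweezer electrode from its cradle, squeeze it until its scale reads at the long line (discs 14 mm apart) and lower the two discs into the dish, one on either side of the bean, beside it but clear of the bean, the dish floor and the dish wall. Never let the discs touch each other, leave everything else where it stands, and finish while holding the electrode there with the gap steady, so that the leads can be connected.

Things in the scene. Friction and masses are not known exactly. Their poses are not given: they have to be found in the camera images.
- stage: Round grey specimen stage, 150 mm across, 22 mm high, fixed to the bench, with the dish carrier let into its top. Origin: centre of its underside, on the bench; z up.
- carrier (a joint): How far the dish carrier is pressed down into the stage, m: 0 to 0.002 at the start (4 to 6 mm proud), 0.006 when home with its top flush with the stage top. It slides straight down wherever its rim is pressed, without tipping, resists with about 6 N of friction and stays where it is left.
- carrier_top (a point): Centre of the top face of the dish carrier, an aluminium disc 124 mm across, concentric with the stage; 28 mm above the bench less the value of carrier. On its middle stands the glass dish, its rim 15 mm above this face: the bare metal rim to press on reaches from 30 to 62 mm from the centre.
- dish: Glass dish, 60 mm across, walls 1.5 mm thick, sitting in the middle of the carrier and moving down with it, with one round dry bean, 7 mm across and 7 mm tall, fixed at the centre of its floor. Origin: centre of the dish floor, under the bean, 2 mm above carrier_top; z up. The dish is 57 mm wide inside, its rim 13 mm above its floor.
- cradle: Dark grey plastic cradle, fixed: base plate 120 x 64 x 8 mm and two posts with notches 60 mm above the bench in which the electrode lies level: at x = -47 mm (34 mm wide) and +36 mm (52 mm wide), each 10 mm long, lugs 6 mm higher beside the notch. Free between x = -42 and +31 mm. Origin: on the bench under the electrode's thumb rests; +x towards its discs.
- electrode: Tweezer electrode, loose, about 45 g, lying level on the cradle: two steel arms (12 mm high) joined at a grey block behind, sprung apart; in front, stems bend down to two facing discs. Origin: on the midline below the thumb rests, at the arms' underside; x forward, y left, z up. Pivot 70 mm behind it, rear end 93 mm behind; discs 70 mm ahead, 40 mm down. Frame fixed to the left arm.
- thumb (a point): Midway between the thumb rests when open, 6 mm above the electrode's origin: the place to grip, close to the centre of mass. Each arm has a black ribbed thumb rest on its outside, 20 mm long, 12 mm high; squeeze level across them, along the electrode's y. Width over them = 15 mm + half the disc gap: 28 mm open, 22 mm at the mark (faces then parallel), 15 mm with the discs touching.
- scale (a point): Long line on the flat steel scale bar that crosses the top of the arms, 18 mm ahead of the thumb rests. The outer face of the right (-y) arm comes under this long line when the discs are 14 mm apart; fine lines beside it mark 4 mm steps of gap.
- electrode_arm (a joint): How far the right arm is squeezed towards the left about the pivot, rad: 0 released (gap 26 mm), 0.086 at the mark (14 mm), 0.186 with the discs touching; gap = 26 mm - 140 mm x value. The midline is then yawed by +value/2 from the electrode's x. Spring force at the thumb rests: 0 open, 4 N at the mark, 9 N shut: a plain full grip shuts it, so close to a width. It springs open when released.
- disc_a (a point): Centre of the inner face of the left (+y) disc: 10 mm across, 2 mm thick, standing on edge, facing the other disc, its 3 mm stem above and outside it.
- disc_b (a point): Centre of the inner face of the right (-y) disc, the same size, on the right arm. The distance between the two points is the disc gap.
- tube_rack: Bystander, to be left alone: red rack of capped tubes, 220 x 70 mm, 125 mm high. Origin: centre of its underside.
- microtube_rack: Bystander, to be left alone: blue block rack of microtubes, 160 x 105 mm, 57 mm high. Origin: centre of its underside.
- beaker: Bystander, to be left alone: clear plastic beaker, 80 mm across, 105 mm high. Origin: centre of its underside.
- tip_box: Bystander, to be left alone: pipette tip box with clear lid, 125 x 88 mm, 81 mm high. Origin: centre of its underside.
- marker: Bystander, to be left alone: marker pen lying on the bench, 133 mm long, 12 mm thick. Origin: centre of its underside.
- tube_cap: Bystander, to be left alone: blue screw cap of a large tube, 35 mm across, 13 mm high, lying on the bench. Origin: centre of its underside.
- dish_lid: Bystander, to be left alone: glass lid of the dish, 64 mm across, 8 mm high, lying upturned on the bench. Origin: centre of its underside.
Mind the look-alikes: they are no part of the job. What is shaped like the stage but green or turquoise is not meant. Leave any purple look-alike of the electrode alone.

How it is judged:
By the outcome, as a careful person would: the job done as asked, in the order asked, and still so for the second after the job is handed in, while the arm keeps its last pose, push and grip.
It also fails if it takes over 56 s, if anything falls off the work surface, if the arm or the gripper's body presses on something with over 40 N, if the wrist force passes 120 N, or if a joint passes its speed limit or range.

## Working session

There is one attempt and no reset: what is moved stays moved. The work goes in short steps, Python scripts to look and compute and a tool call to move; the robot and the scene stay as the last step left them, time stands still between calls to the robot, and variables do not carry over. Pictures are saved under pics/ and viewed, at most 10 in all, crops included, and the job is handed in when it is done.

Besides the shell and the picture viewer there is one more tool, called after "Request:" as name(argument=value, ...) on one line, values as JSON. jog_arm: Moves the arm, as the interface text tells. Shifts and turns lie within -1 to 1; 1 stands for 0.03 m of shift or 10 degrees of turn. Its arguments: {"type":"object","properties":{"targets":{"type":"array","items":{"type":"array","items":{"type":"array","items":{"type":"number"}}}}},"required":["targets"]}

```bash
mkdir -p pics; ls
cat > h.py <<'E'
import numpy as np, cv2
from cell import r, viewer, order
def cam(n): return viewer.camera(n)
def ray(c,uv,n):
    K=c["K"];x=(uv[0]-K[0,2])/K[0,0];y=(uv[1]-K[1,2])/K[1,1]
    if n=="wrist":
        t=np.hypot(x,y);s=np.sin(t)/t if t>1e-9 else 1;d=np.array([x*s,y*s,np.cos(t)])
    else: d=np.array([x,y,1.])
    T=c["world_from_camera"];return T[:3,3],T[:3,:3]@d
def onz(c,uv,n,z):
    o,d=ray(c,uv,n);return o+d*(z-o[2])/d[2]
def proj(c,p,n):
    T=c["world_from_camera"];q=T[:3,:3].T@(np.asarray(p)-T[:3,3]);K=c["K"]
    if n=="wrist":
        rr=np.hypot(q[0],q[1]);t=np.arctan2(rr,q[2]);x,y=q[0]/rr*t,q[1]/rr*t
    else:x,y=q[0]/q[2],q[1]/q[2]
    return np.array([x*K[0,0]+K[0,2],y*K[1,1]+K[1,2]])
def dep(c,uv,n):
    u,v=np.round(uv).astype(int);z=c["z_map"][v,u];o,d=ray(c,uv,n);T=c["world_from_camera"]
    return o+d*z/(T[:3,2]@d)
E
python3 - <<'E'
from h import *
np.set_printoptions(precision=4,suppress=True)
ims=[]
for n in ["scene","side"]:
    c=cam(n);ims.append(c["frame"]);print(n,c["world_from_camera"].round(3).tolist())
    for l in ["stage","carrier_top","dish","cradle","electrode","thumb","scale","disc_a","disc_b","tube_rack","beaker","tip_box","microtube_rack"]:
        for d in viewer.place_of(n,l)[:3]:
            if d["p"]>.2: print(l,round(d["p"],2),np.round(d["at"],1),dep(c,d["at"],n))
cv2.imwrite("pics/a.png",cv2.resize(np.vstack(ims),(800,1200))[:600]);cv2.imwrite("pics/b.png",cv2.resize(ims[1],(800,600)))
print(r.get_obs())
E
```

```text
pics
scene [[0.344, 0.545, -0.765, 1.338], [0.939, -0.201, 0.28, -0.297], [-0.001, -0.814, -0.581, 0.722], [0.0, 0.0, 0.0, 1.0]]
stage 0.94 [178.7 188.9] [ 0.3436 -0.1834  0.0313]
stage 0.91 [319.5 151.6] [0.2883 0.292  0.0279]
stage 0.79 [330.9 199. ] [0.5409 0.1994 0.0348]
carrier_top 0.68 [177.5 190. ] [ 0.3409 -0.1869  0.0265]
carrier_top 0.66 [319.  145.9] [0.2623 0.3027 0.0334]
carrier_top 0.58 [328.3 195.5] [0.5199 0.2027 0.0315]
dish 0.83 [329.9 195.1] [0.5182 0.2088 0.0301]
dish 0.62 [173.6 185.2] [ 0.3206 -0.1937  0.0316]
dish 0.55 [322.5 142. ] [0.2427 0.3257 0.0335]
cradle 0.77 [197.5 240.1] [ 0.5726 -0.182   0.0304]
electrode 0.67 [189.7 251.6] [ 0.5776 -0.205   0.004 ]
electrode 0.65 [101.2 188.7] [ 0.3794 -0.3813  0.1044]
electrode 0.63 [193.3 217.5] [ 0.4855 -0.1727  0.032 ]
thumb 0.62 [191.1 217.5] [ 0.4805 -0.1777  0.0295]
thumb 0.58 [102.7 183.6] [ 0.236  -0.3862  0.0284]
scale 0.67 [181.6 248. ] [ 0.5639 -0.2217  0.0093]
scale 0.61 [184.9 219.8] [ 0.5394 -0.2014  0.0743]
scale 0.49 [105.  184.5] [ 0.2072 -0.3829  0.0057]
disc_a 0.81 [190.6 252.3] [ 0.5806 -0.2034 
[... 1958 characters left out ...]
.8] [ 0.5336 -0.1759  0.0648]
microtube_rack 0.82 [261.3 149.6] [0.6582 0.2843 0.0409]
microtube_rack 0.67 [377.7 284.7] [ 0.5716 -0.4323  0.0807]
{'time': 1.4, 'qpos': array([ 1.2086,  0.1304,  1.4882, -0.    ,  1.523 , -0.0854]), 'qd': array([ 0.0001, -0.0013,  0.0002, -0.0015, -0.002 , -0.0014]), 'joint_torque': array([  0.0017, -55.9748, -49.2056,   0.0769,   0.0227,  -0.    ]), 'ee_pos': array([0.1639, 0.5772, 0.2186]), 'orientation': array([[-0.9619,  0.2733,  0.    ],
       [ 0.2733,  0.9619, -0.    ],
       [-0.    , -0.    , -1.    ]]), 'contact_force': array([ 0.0475, -0.8785,  0.0442]), 'torque': array([0.0105, 0.0352, 0.0147]), 'grasp_force': 0.0, 'opening': 1.0042394928808074}
```

View pics/a.png

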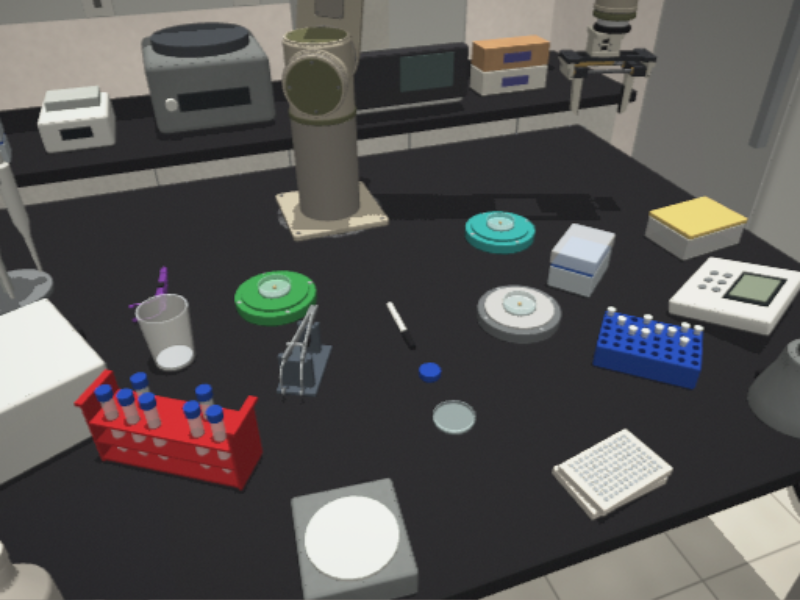

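View pics/b.png

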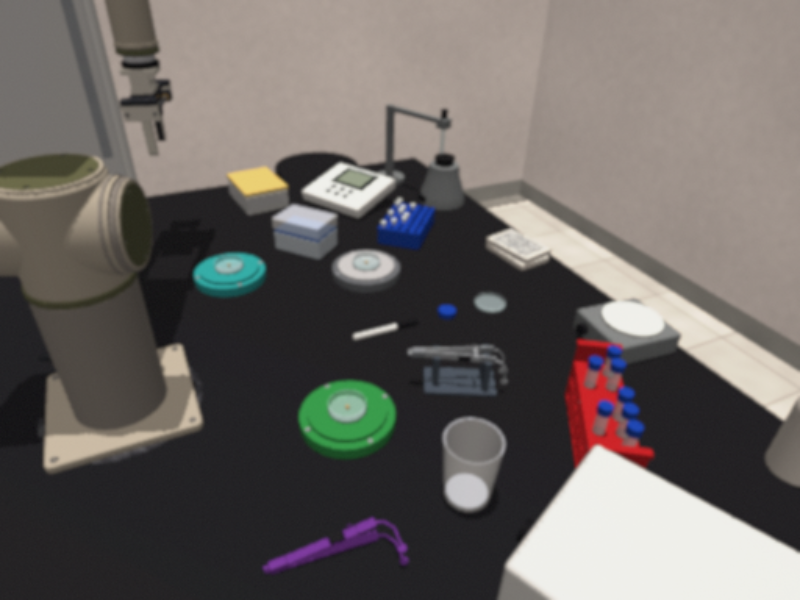

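The pictures show the grey stage at (520,305) in the scene view and the steel electrode on its cradle at (305,350). The green and turquoise stages and the purple electrode are decoys. I'll move above the grey stage with the gripper shutting.

Request:
jog_arm(targets=[[[0,0,0.122,0.917,-0.967,0,0],[0,0,0.122,0.917,-0.967,0,0],[0,0,0.122,0.917,-0.967,0,0],[0,0,0.122,0.917,-0.967,0,0],[0,0,0.122,0.917,-0.967,0,0]]])

```text
time: 2.02
ee_pos: [0.3023, 0.4312, 0.2188]
orientation: [[-0.986, 0.169, 0.0], [0.169, 0.986, 0.0], [-0.0, 0.0, -1.0]]
contact_force: [0.3, -0.2, 0.3]
opening: 0.515
grasp_force: 0.0
```

Request:
jog_arm(targets=[[[0,0,0.122,0.917,-0.967,0,0],[0,0,0.122,0.917,-0.967,0,0],[0,0,0.122,0.917,-0.967,0,0],[0,0,0.122,0.917,-0.967,0,0],[0,0,0.122,0.917,-0.967,0,0]]])

```text
time: 2.65
ee_pos: [0.4399, 0.2861, 0.2188]
orientation: [[-0.998, 0.063, 0.0], [0.063, 0.998, 0.0], [-0.0, 0.0, -1.0]]
contact_force: [1.3, 0.2, -0.8]
opening: 0.014
grasp_force: 0.0
```

Request:
jog_arm(targets=[[[0,0,0.122,0.917,-0.967,0,0],[0,0,0.122,0.917,-0.967,0,0],[0,0,0.122,0.917,-0.967,0,0],[0,0,0,0,0,0,0]]])

```text
time: 3.15
ee_pos: [0.5229, 0.198, 0.2185]
orientation: [[-1.0, 0.003, 0.0], [0.003, 1.0, -0.001], [-0.0, -0.001, -1.0]]
contact_force: [0.6, -0.1, 0.6]
opening: 0.01
grasp_force: 0.0
```

Run:
```python
from h import *
np.set_printoptions(precision=4,suppress=True)
n="wrist";c=cam(n);print(c["K"],c["world_from_camera"])
print(r.get_obs()["ee_pos"],r.get_obs()["orientation"])
for l in ["stage","carrier_top","dish"]:
    for d in viewer.place_of(n,l)[:3]:
        if d["p"]>.2: print(l,round(d["p"],2),np.round(d["at"],1),dep(c,d["at"],n),onz(c,d["at"],n,.027))
for d in viewer.regions_of(n,"dish")[:2]+viewer.regions_of(n,"stage")[:2]:
    print(d["p"],d["at"],d["pixels"].sum())
# point cloud over stage
vv,uu=np.mgrid[0:384,0:512];x=(uu-c["K"][0,2])/c["K"][0,0];y=(vv-c["K"][1,2])/c["K"][1,1];t=np.hypot(x,y)+1e-9
z=c["z_map"];P=np.stack([x/t*np.tan(t)*z,y/t*np.tan(t)*z,z],-1)@c["world_from_camera"][:3,:3].T+c["world_from_camera"][:3,3]
np.save("P.npy",P)
m=(z>0)&(t<1.2)&(P[...,2]>.015)&(P[...,2]<.035)&(np.hypot(P[...,0]-.52,P[...,1]-.2)<.11)
q=P[m];print(len(q),q.min(0),q.max(0),(q.min(0)+q.max(0))/2)
print(np.histogram(q[:,2],bins=np.arange(.015,.036,.001)))
cv2.imwrite("pics/c.png",cv2.resize(c["frame"],(800,600)))
```

```text
[[297.3186   0.     249.3682]
 [  0.     297.3186 195.111 ]
 [  0.       0.       1.    ]] [[ 0.0038  0.9657  0.2597  0.4512]
 [ 1.     -0.0034 -0.0018  0.1964]
 [-0.0009  0.2597 -0.9657  0.3848]
 [ 0.      0.      0.      1.    ]]
[0.522  0.1992 0.2185] [[-1.      0.0024 -0.0004]
 [ 0.0024  1.      0.    ]
 [ 0.0004  0.     -1.    ]]
stage 0.95 [13.1 57. ] [ 0.3304 -0.1593  0.0283] [ 0.3299 -0.1606  0.027 ]
stage 0.89 [262.1 169.3] [0.5145 0.2113 0.0289] [0.5148 0.2114 0.027 ]
carrier_top 0.91 [263.2 169.6] [0.5146 0.2126 0.03  ] [0.5152 0.2127 0.027 ]
carrier_top 0.76 [ 4.1 52.4] [ 0.3191 -0.1777  0.0323] [ 0.3171 -0.1834  0.027 ]
dish 0.73 [ 2.5 51.1] [ 0.316  -0.1819  0.0324] [ 0.3139 -0.1877  0.027 ]
dish 0.69 [264.1 177.6] [0.5245 0.2137 0.0301] [0.5252 0.2139 0.027 ]
0.98 [7.7, 48.8] 428
0.73 [2.8, 158.3] 383
0.83 [262.4, 167.5] 10887
0.83 [17.0, 53.7] 3387
10427 [0.445  0.1388 0.0191] [0.5913 0.2884 0.035 ] [0.5182 0.2136 0.027 ]
(array([   0,    0,    0,    0,   14,  140,  916, 1447,  502,  186, 1354,
       2790, 1258,  236,  627,  711,  175,   24,   21,   26]), array([0.015, 0.016, 0.017, 0.018, 0.019, 0.02 , 0.021, 0.022, 0.023,
       0.024, 0.025, 0.026, 0.027, 0.028, 0.029, 0.03 , 0.031, 0.032,
       0.033, 0.034, 0.035]))
```

View pics/c.png

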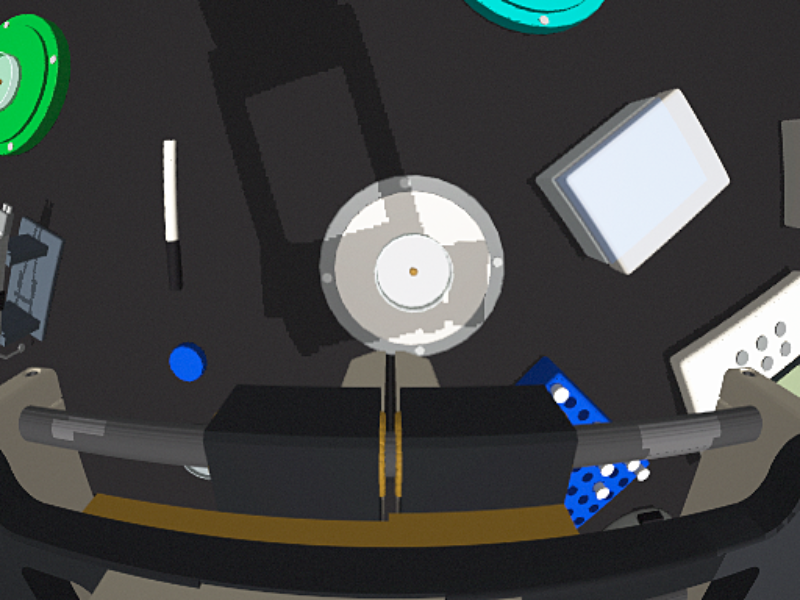

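The stage is centred at about (0.519, 0.2135), and the bean shows at pixel (413,271). I'll press the +x side of the rim, 46 mm from the centre.

Request:
jog_arm(targets=[[[0,0,0,0.72,0.24,-0.8,0],[0,0,0,0.72,0.24,-0.9,0],[0,0,0,0,0,-1,0],[0,0,0,0,0,-1,0],[0,0,0,0,0,-1,0]]])

```text
time: 4.08
ee_pos: [0.5643, 0.2154, 0.0768]
orientation: [[-1.0, -0.001, 0.0], [-0.001, 1.0, 0.0], [-0.0, 0.0, -1.0]]
contact_force: [0.0, 0.2, -0.5]
opening: 0.007
grasp_force: 0.0
```

Request:
jog_arm(targets=[[[0,0,0,0,0,-0.9,0],[0,0,0,0,0,-0.4,0],[0,0,0,0,0,-0.15,0],[0,0,0,0,0,0,0]]])

```text
time: 4.58
ee_pos: [0.5652, 0.2148, 0.035]
orientation: [[-1.0, -0.0, 0.001], [-0.0, 1.0, 0.0], [-0.001, 0.0, -1.0]]
contact_force: [-0.8, -1.0, -0.2]
opening: 0.005
grasp_force: 0.0
```

Request:
jog_arm(targets=[[[0,0,0,0,0,-0.1,0],[0,0,0,0,0,-0.1,0],[0,0,0,0,0,-0.1,0],[0,0,0,0,0,0,0]]])

```text
time: 5.08
ee_pos: [0.5649, 0.2145, 0.0252]
orientation: [[-1.0, 0.0, 0.0], [0.0, 1.0, 0.0], [-0.0, 0.0, -1.0]]
contact_force: [-0.4, -0.8, 0.5]
opening: 0.0
grasp_force: 0.2
```

Request:
jog_arm(targets=[[[0,0,0,0,0,-0.07,0],[0,0,0,0,0,0,0]]])

```text
time: 5.32
ee_pos: [0.5649, 0.2145, 0.0231]
orientation: [[-1.0, 0.0, 0.0], [0.0, 1.0, 0.0], [-0.0, 0.0, -1.0]]
contact_force: [0.4, -0.4, 1.8]
opening: 0.006
grasp_force: 1.3
```

Request:
jog_arm(targets=[[[0,0,0,0,0,-0.05,0],[0,0,0,0,0,0,0]]])

```text
time: 5.58
ee_pos: [0.565, 0.2145, 0.0223]
orientation: [[-1.0, -0.0, 0.0], [-0.0, 1.0, -0.0], [-0.0, -0.0, -1.0]]
contact_force: [-3.4, -0.8, 8.6]
opening: 0.008
grasp_force: 4.6
```

Request:
jog_arm(targets=[[[0,0,0,0,0,-0.04,0],[0,0,0,0,0,0,0]]])

```text
time: 5.82
ee_pos: [0.565, 0.2145, 0.0223]
orientation: [[-1.0, -0.0, 0.0], [-0.0, 1.0, -0.0], [-0.0, -0.0, -1.0]]
contact_force: [-8.8, -3.5, 18.8]
opening: 0.004
grasp_force: 9.5
```

Request:
jog_arm(targets=[[[0,0,0,0,0,-0.02,0],[0,0,0,0,0,0,0],[0,0,0,0,0,0,0]]])

```text
time: 6.2
ee_pos: [0.565, 0.2145, 0.0222]
orientation: [[-1.0, -0.0, 0.0], [-0.0, 1.0, -0.0], [-0.0, -0.0, -1.0]]
contact_force: [-11.4, -4.5, 23.9]
opening: -0.001
grasp_force: 11.9
```

```bash
cat >> h.py <<'E'
def cloud(c):
    vv,uu=np.mgrid[0:384,0:512];x=(uu-c["K"][0,2])/c["K"][0,0];y=(vv-c["K"][1,2])/c["K"][1,1];t=np.hypot(x,y)+1e-9
    z=c["z_map"];P=np.stack([x/t*np.tan(t)*z,y/t*np.tan(t)*z,z],-1)@c["world_from_camera"][:3,:3].T+c["world_from_camera"][:3,3]
    P[(z<=0)|(t>1.2)]=np.nan;return P
def ring(c):
    P=cloud(c);R=np.hypot(P[...,0]-.519,P[...,1]-.2135);m=P[...,0]<.52
    for a,b in [(.034,.058),(.065,.072)]:
        q=P[(R>a)&(R<b)&m][:,2];q=q[abs(q-.025)<.008];print(a,len(q),np.median(q),q.std())
E
python3 - <<'E'
from h import *
c=cam("wrist");ring(c)
class D(dict):pass
P=np.load("P.npy");R=np.hypot(P[...,0]-.519,P[...,1]-.2135)
for a,b in [(.034,.058),(.065,.072)]:
    q=P[(R>a)&(R<b)][:,2];q=q[abs(q-.025)<.008];print("before",a,len(q),np.median(q),q.std())
cv2.imwrite("pics/d.png",cv2.resize(c["frame"],(800,600)))
E
```

```text
0.034 10660 0.022272243459025454 0.0006592778006055121
0.065 4292 0.022309326664897086 0.00070040973869876
before 0.034 4407 0.026489392495733177 0.0007414051097581439
before 0.065 1817 0.022372364249622356 0.000766856087582699
```

View pics/d.png

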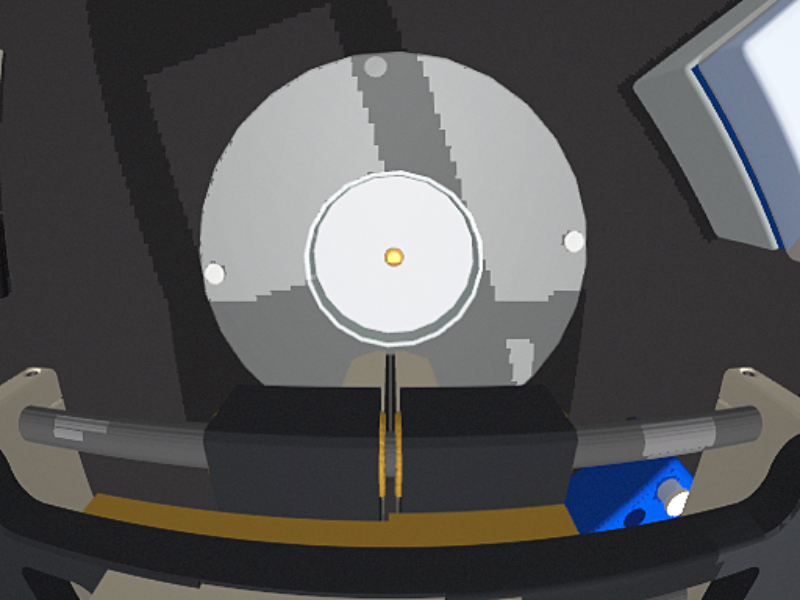

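The carrier is flush: rim and stage are both at 22.3 mm, and the bean shows at (394,257). I'll measure the bean from here, then lift off.

Run:
```python
from h import *
c=cam("wrist");f=c["frame"].astype(int)
P=cloud(c)
hsv=cv2.cvtColor(c["frame"],cv2.COLOR_BGR2HSV);m=(hsv[...,1]>110)&(abs(hsv[...,0].astype(int)-22)<12);m[:140]=0;m[190:]=0;m[:,:230]=0;m[:,275:]=0
v,u=np.where(m);uv=(u.mean(),v.mean());print(m.sum(),uv,onz(c,uv,"wrist",.0275))
R=np.hypot(P[...,0]-.519,P[...,1]-.2135);z=P[...,2]
# fit outer stage circle: edge px between z~.022 and 0
q=P[(abs(z-.022)<.003)&(R<.09)&(P[...,0]<.53)]
from scipy.spatial import ConvexHull
h=q[ConvexHull(q[:,:2]).vertices];h=h[h[:,0]<.51]
A=np.c_[2*h[:,:2],np.ones(len(h))];s=np.linalg.lstsq(A,(h[:,:2]**2).sum(1),rcond=None)[0];print("stage centre",s[:2],np.sqrt(s[2]+s[0]**2+s[1]**2))
```

```text
73 (np.float64(251.5205479452055), np.float64(163.82191780821918)) [0.51881854 0.21366246 0.0275    ]
stage centre [0.5186831  0.21359266] 0.0743721029471679
```

Request:
jog_arm(targets=[[[0,0,0,0,0,0.6,0],[0,0,0,0,0,0.9,0],[0,0,0,0,0,1,0],[0,0,0,0,0,1,0],[0,0,0,0,-0.8,1,0.5]]])

```text
time: 6.92
ee_pos: [0.5646, 0.1913, 0.1558]
orientation: [[-1.0, -0.002, 0.0], [-0.002, 1.0, 0.001], [-0.0, 0.001, -1.0]]
contact_force: [0.6, 0.2, 0.2]
opening: 0.068
grasp_force: 0.0
```

Request:
jog_arm(targets=[[[0,0,0,-0.3,-1,1,0.8],[0,0,0,-0.3,-1,0.9,0.8],[0,0,0,-0.3,-1,0,0.8],[0,0,0,-0.3,-1,0,0.8],[0,0,0,0,-1,0,0.8]]])

```text
time: 7.55
ee_pos: [0.5283, 0.0396, 0.2121]
orientation: [[-1.0, -0.0, 0.0], [-0.0, 1.0, 0.0], [-0.0, 0.0, -1.0]]
contact_force: [-0.5, -0.3, 0.6]
opening: 0.604
grasp_force: 0.0
```

Request:
jog_arm(targets=[[[0,0,0,0,-1,0,0.8],[0,0,0,0,-1,0,0.8],[0,0,0,0,-1,0,0.8],[0,0,0,0,-1,0,0.8],[0,0,0,0,-1,0,0.8]]])

```text
time: 8.18
ee_pos: [0.5287, -0.1105, 0.2119]
orientation: [[-1.0, 0.0, 0.0], [0.0, 1.0, 0.0], [-0.0, 0.0, -1.0]]
contact_force: [0.3, 0.3, -1.0]
opening: 0.802
grasp_force: 0.0
```

Request:
jog_arm(targets=[[[0,0,0,0,-1,0,0.8],[0,0,0,0,-1,0,0.8],[0,0,0,0,-0.6,0,0.8],[0,0,0,0,0,0,0.8]]])

```text
time: 8.68
ee_pos: [0.5286, -0.1883, 0.2116]
orientation: [[-1.0, 0.002, -0.0], [0.002, 1.0, 0.0], [0.0, 0.0, -1.0]]
contact_force: [0.2, 0.5, -0.2]
opening: 0.804
grasp_force: 0.0
```

Run:
```python
from h import *
np.set_printoptions(precision=4,suppress=True)
n="wrist";c=cam(n);o=r.get_obs();print(o["ee_pos"],o["contact_force"],o["opening"],o["time"])
Z=dict(cradle=0,electrode=.060,thumb=.066,scale=.073,disc_a=.02,disc_b=.02)
for l in Z:
    for d in viewer.place_of(n,l)[:3]:
        if d["p"]>.2: print(l,round(d["p"],2),np.round(d["at"],1),dep(c,d["at"],n),onz(c,d["at"],n,Z[l]))
np.savez("e.npz",f=c["frame"],P=cloud(c))
cv2.imwrite("pics/e.png",cv2.resize(c["frame"][60:300,120:440],(800,600),interpolation=cv2.INTER_CUBIC))
```

```text
[ 0.5287 -0.1874  0.2116] [0.6704 0.5632 0.1713] 0.8010760907006463 8.725
cradle 0.9 [255.3 173.4] [ 0.5154 -0.1841  0.0726] [ 0.5294 -0.1826  0.    ]
electrode 0.9 [254.2 182.1] [ 0.5392 -0.1842  0.0075] [ 0.5276 -0.185   0.06  ]
electrode 0.4 [119.6 247.9] [ 0.4937 -0.2293  0.3021] [ 0.6109 -0.3543  0.06  ]
thumb 0.61 [259.1 182.1] [ 0.539  -0.1779  0.0087] [ 0.5262 -0.1798  0.066 ]
scale 0.77 [246.  197.5] [ 0.5411 -0.1939  0.0743] [ 0.5414 -0.1939  0.073 ]
disc_a 0.74 [220.6 218.9] [ 0.5685 -0.2226  0.0649] [ 0.5845 -0.2273  0.02  ]
disc_a 0.64 [238.9 227.8] [ 0.5958 -0.2039  0.0224] [ 0.5967 -0.204   0.02  ]
disc_a 0.57 [73.7 15.2] [ 0.2927 -0.4377  0.0085] [ 0.2978 -0.43    0.02  ]
disc_b 0.74 [220.6 218.9] [ 0.5685 -0.2226  0.0649] [ 0.5845 -0.2273  0.02  ]
disc_b 0.64 [238.9 227.8] [ 0.5958 -0.2039  0.0224] [ 0.5967 -0.204   0.02  ]
disc_b 0.57 [73.7 15.2] [ 0.2927 -0.4377  0.0085] [ 0.2978 -0.43    0.02  ]
```

View pics/e.png

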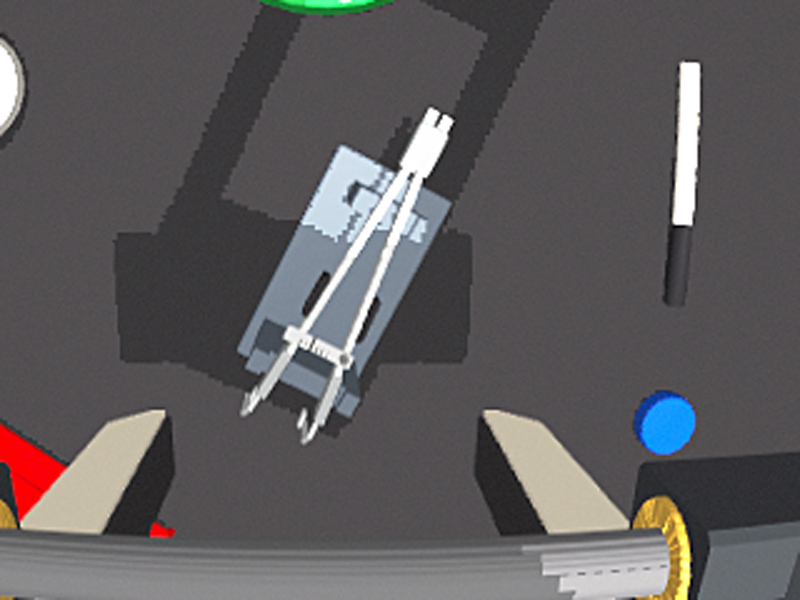

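Run:
```python
from h import *
np.set_printoptions(precision=4,suppress=True)
n="wrist";c=cam(n)
def w(x,y,z): return onz(c,(x*.4+120-.3,y*.4+60-.3),n,z)
a,b=w(317,292,.072),w(370,318,.072);print("rests",a,b,(a+b)/2,np.linalg.norm(a-b))
rr=w(441,115,.072);print("rear",rr)
s1,s2=w(287,333,.073),w(352,360,.073);print("scale bar",s1,s2)
d1,d2=w(247,408,.025),w(307,435,.025);print("discs",d1,d2,(d1+d2)/2)
q=[w(*p,.008) for p in [(340,145),(450,200),(357,417),(240,350)]];print("base",np.array(q),np.mean(q,0))
e=q[3]-q[0];print(np.degrees(np.arctan2(e[1],e[0])),np.linalg.norm(e));e=q[1]-q[0];print(np.degrees(np.arctan2(e[1],e[0])),np.linalg.norm(e))
m=(a+b)/2;e=m-rr;print("axis from rear",np.degrees(np.arctan2(e[1],e[0])),np.linalg.norm(e))
# cluster high points (electrode top)
P=cloud(c);R=np.hypot(P[...,0]-.525,P[...,1]+.185);k=(P[...,2]>.064)&(P[...,2]<.08)&(R<.12);q=P[k]
mu=q[:,:2].mean(0);ev=np.linalg.svd(q[:,:2]-mu,full_matrices=False)[2][0];print(k.sum(),mu,np.degrees(np.arctan2(ev[1],ev[0])),np.percentile(q[:,2],[10,50,90]))
img=c["frame"]; 
cv2.imwrite("pics/f.png",cv2.resize(img[95:245,200:320],(640,800),interpolation=cv2.INTER_CUBIC)[:600])
t=(q[:,:2]-m[:2])@(e[:2]/np.linalg.norm(e[:2]));l=(q[:,:2]-m[:2])@np.array([-e[1],e[0]])/np.linalg.norm(e[:2])
for i in np.arange(-.1,.06,.01):
    s=(t>i)&(t<i+.01)
    if s.sum(): print(round(i,2),s.sum(),l[s].min(),l[s].max(),q[s,2].max())
```

```text
rests [ 0.5192 -0.1918  0.072 ] [ 0.5304 -0.1694  0.072 ] [ 0.5248 -0.1806  0.072 ] 0.025090500105678433
rear [ 0.4447 -0.141   0.072 ]
scale bar [ 0.5367 -0.2046  0.073 ] [ 0.5487 -0.1769  0.073 ]
discs [ 0.5886 -0.228   0.025 ] [ 0.6033 -0.1976  0.025 ] [ 0.596  -0.2128  0.025 ]
base [[ 0.458  -0.1811  0.008 ]
 [ 0.4847 -0.1258  0.008 ]
 [ 0.6    -0.1713  0.008 ]
 [ 0.5628 -0.2326  0.008 ]] [ 0.5264 -0.1777  0.008 ]
-26.163545883834058 0.1168573925661471
64.16112578598447 0.0614146616558711
axis from rear -26.282932928832828 0.08934945706685764
1683 [ 0.5126 -0.1765] -26.83620339679887 [0.066  0.0721 0.0737]
-0.1 2 0.0015752786346782549 0.0040046323233069005 0.06713134212744715
-0.09 95 -0.007186113912397439 0.005053457184019497 0.07300115362343396
-0.08 121 -0.0072060266138727685 0.005961149307024119 0.0735488241330618
-0.07 116 -0.007727692569578763 0.005488882265659043 0.07357208615796568
-0.06 71 -0.006734693426226418 0.003977757382949117 0.07386924720859495
-0.05 148 -0.017139028697934332 0.016552554585120994 0.07402946359468121
-0.04 101 -0.017071673315601745 0.0162381819643308 0.07401486899391463
-0.03 73 -0.009378860987965384 0.0067747104065327655 0.0740111591955882
-0.02 73 -0.01036631369421618 0.007821688108351934 0.07405615019249073
-0.01 127 -0.015272697326265372 0.012741859351178665 0.07426748508732528
-0.0 128 -0.015665365816553405 0.013296721973647008 0.07447239863223293
0.01 124 -0.018120590019055104 0.012313730785858283 0.07558599500784857
0.02 152 -0.01821693331502609 0.012530966916066031 0.07605928703517928
0.03 147 -0.02704893678442006 0.024637394445420933 0.07484509484497032
0.04 158 -0.027126746976465492 0.024724026060244333 0.07462570480895547
0.05 40 -0.018804510928231058 0.013883434087414435 0.07398488247825191
```

Run:
```python
from h import *
np.set_printoptions(precision=4,suppress=True)
P=np.load("e.npz")["P"];m=np.array([.5248,-.1806])
R=np.hypot(P[...,0]-.525,P[...,1]+.185);q=P[(P[...,2]>.06)&(P[...,2]<.08)&(R<.13)]
for A in [-26.0,-26.5,-27]:
    e=np.array([np.cos(np.radians(A)),np.sin(np.radians(A))]);n=np.array([-e[1],e[0]])
    t=(q[:,:2]-m)@e;l=(q[:,:2]-m)@n
    print(A)
    for nm,s in dict(rlug=(abs(l)>.0125)&(t<-.03)&(t>-.06),flug=(abs(l)>.0205)&(t>.02),rest=(abs(abs(l+.001)-.0137)<.0012)&(abs(t)<.015)&(q[:,2]>.065)).items():
        print(nm,s.sum(),"t",t[s].min(),t[s].max(),"l",l[s].min(),l[s].max(),"z",q[s,2].max())
    for side in (1,-1):
        s=(abs(l)>.0105)&(l*side>0)&(abs(t-.003)<.02)&(q[:,2]>.066);print(np.c_[np.histogram(t[s],bins=np.arange(-.02,.026,.003))[0]].T)
    print("rear t min",t[q[:,2]>.068].min())
```

```text
-26.0
rlug 81 t -0.0470984074853467 -0.036581489297053696 l -0.017026433973885962 0.01659326073509176 z 0.06785231079548698
flug 104 t 0.03545745725118594 0.04598396712334633 l -0.02746672668341324 0.02488730101276964 z 0.06826785865161583
rest 67 t -0.007676444413489196 0.012738164050579263 l -0.015860103371084844 0.013188255006447136 z 0.0737234779092617
[[0 0 0 0 4 6 5 5 7 6 6 0 2 5 1]]
[[ 0  0  0  2 13 14 14 16 14 16 13 10 13 21  7]]
rear t min -0.0899765412588684
-26.5
rlug 84 t -0.04743647081495166 -0.03669754178536262 l -0.017364636591966687 0.01618569046949008 z 0.06785231079548698
flug 106 t 0.03563808960609543 0.046196110128888634 l -0.027075225928614267 0.025224148928220873 z 0.06826785865161583
rest 67 t -0.007556190576387597 0.012636311185495833 l -0.015793650946084883 0.013283724005414202 z 0.0737234779092617
[[0 0 0 0 5 6 4 5 7 7 7 0 2 5 1]]
[[ 0  0  0  3 13 13 14 17 14 16 13  8 12 21  7]]
rear t min -0.08998693724531291
-27
rlug 81 t -0.047325064397812144 -0.036810799613784286 l -0.01770151682574101 0.015776887600893696 z 0.06785231079548698
flug 105 t 0.03593744518205889 0.046404735121789116 l -0.02668166329053483 0.02557184951300799 z 0.06826785865161583
rest 68 t -0.007435361306118625 0.012533496016392162 l -0.015725995773417774 0.01337818139736823 z 0.0737234779092617
[[0 0 0 0 5 6 4 5 7 7 7 0 2 6 1]]
[[ 0  0  0  4 12 14 14 17 14 16 11  9 10 20  7]]
rear t min -0.08999048037808759
```

View pics/f.png

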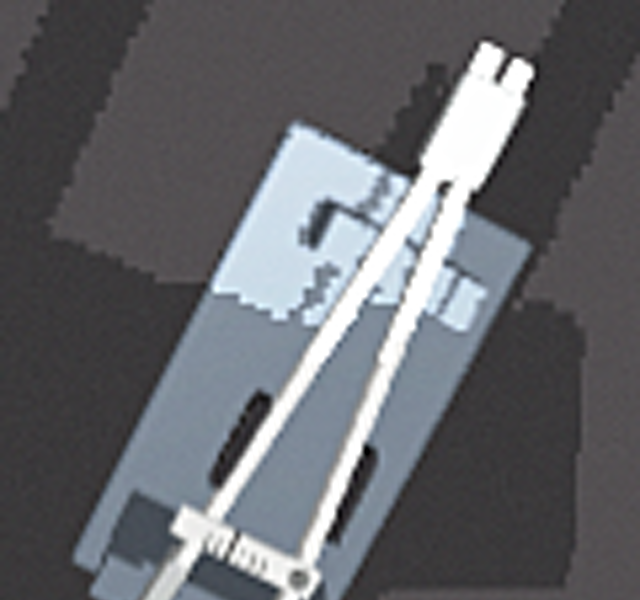

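The electrode points about -26.6° with its thumb rests (the black strips) centred near (0.5267, -0.183). I'll align and go down to just above it.

Request:
jog_arm(targets=[[[0,0,-0.665,-0.07,0.15,-0.9,0.5],[0,0,-0.665,0,0,-0.9,0.5],[0,0,-0.665,0,0,-0.9,0.5],[0,0,-0.665,0,0,-0.9,0.5],[0,0,0,0,0,0,0.5]]])

```text
time: 9.7
ee_pos: [0.5249, -0.1819, 0.1013]
orientation: [[-0.895, 0.447, -0.004], [0.447, 0.895, 0.002], [0.005, -0.0, -1.0]]
contact_force: [-0.7, 0.6, 0.0]
opening: 0.503
grasp_force: 0.0
```

Run:
```python
from h import *
np.set_printoptions(precision=4,suppress=True)
c=cam("wrist");o=r.get_obs();print(o["ee_pos"],o["orientation"],o["opening"])
P=cloud(c);m=np.array([.5267,-.1829]);R=np.hypot(P[...,0]-m[0],P[...,1]-m[1]);q=P[(P[...,2]>.06)&(P[...,2]<.079)&(R<.13)]
for A in [-26.5]:
    e=np.array([np.cos(np.radians(A)),np.sin(np.radians(A))]);n=np.array([-e[1],e[0]])
    t=(q[:,:2]-m)@e;l=(q[:,:2]-m)@n
    for i in np.arange(-.095,.05,.005):
        s=(t>i)&(t<i+.005)&(q[:,2]>.068)
        if s.sum(): print(round(i,3),s.sum(),l[s].min(),l[s].max(),(l[s].min()+l[s].max())/2)
cv2.imwrite("pics/g.png",cv2.resize(c["frame"],(800,600)))
```

```text
[ 0.526  -0.1825  0.1032] [[-0.8954  0.4452 -0.0019]
 [ 0.4452  0.8954  0.0009]
 [ 0.0021 -0.0001 -1.    ]] 0.5008118503703701
-0.095 30 -0.00518698252681158 0.004728217890542859 -0.00022938231813436063
-0.09 87 -0.005815262022584398 0.005962963204787366 7.385059110148404e-05
-0.085 134 -0.005813861245392357 0.005979120172809731 8.26294637086872e-05
-0.08 156 -0.0058331453125500836 0.0066627166743411775 0.00041478568089554696
-0.075 140 -0.005844675217944896 0.0066557790863360925 0.00040555193419559814
-0.07 157 -0.0058562314182239485 0.0066544055636955975 0.00039908707273582453
-0.065 75 -0.0045521306011094415 0.0046575015193082245 5.268545909939155e-05
-0.06 70 -0.005224979583319924 0.005315150012537314 4.508521460869523e-05
-0.055 71 -0.0052521120027318865 0.005363855373021599 5.5871685144856086e-05
-0.05 72 -0.005943834722262508 0.013574329838713326 0.003815247558225409
-0.045 65 -0.006635155798522982 0.006698430761411448 3.163748144423273e-05
-0.04 69 -0.006645987536156542 0.006749532274534647 5.1772369189052436e-05
-0.035 64 -0.007379941489560874 0.0074249080248170035 2.2483267
[... 436 characters left out ...]
22206691 -0.0002599278231640552
0.0 127 -0.014809597396707624 0.014233263645680427 -0.00028816687551359854
0.005 100 -0.014771275427825125 0.014347893360179862 -0.0002116910338226313
0.01 64 -0.01553103935736712 0.011514710780775879 -0.0020081642882956207
0.015 299 -0.017144228868485455 0.013776887351810607 -0.001683670758337424
0.02 117 -0.017177603092095692 0.013782315567934958 -0.0016976437620803671
0.025 83 -0.015359740247196475 0.014360029334769134 -0.0004998554562136706
0.03 74 -0.01542662980848409 0.024341102437207038 0.004457236314361474
0.035 79 -0.016445236846777463 0.014395838350708614 -0.0010246992480344242
0.04 28 -0.016360167069621345 0.014465872970973931 -0.0009471470493237072
```

View pics/g.png

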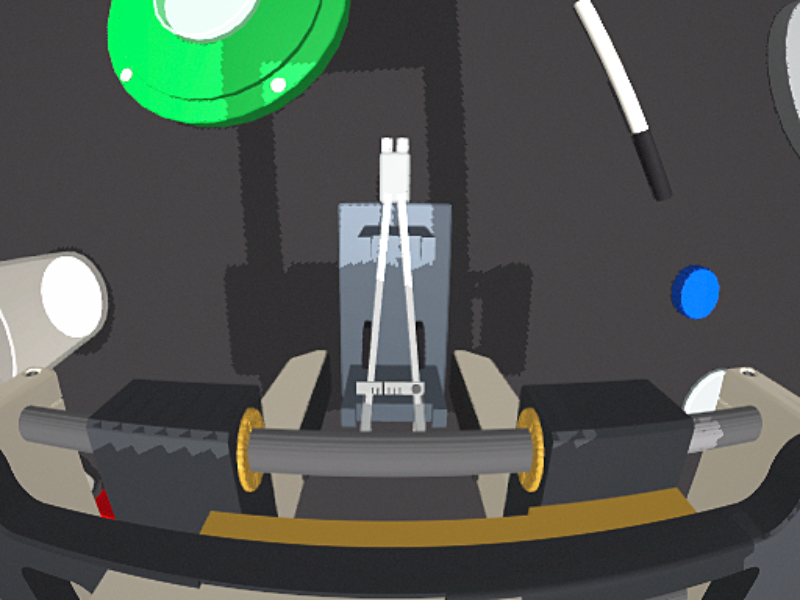

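Centred within 0.3 mm. I'll descend and squeeze to the 22 mm width.

Request:
jog_arm(targets=[[[0,0,0,0.02,-0.01,-0.7,0.5],[0,0,0,0,0,-0.7,0.45],[0,0,0,0,0,-0.4,0.4],[0,0,0,0,0,-0.1,0.36],[0,0,0,0,0,0,0.33]]])

```text
time: 10.38
ee_pos: [0.5278, -0.1835, 0.0476]
orientation: [[-0.894, 0.447, 0.001], [0.447, 0.894, -0.0], [-0.001, 0.0, -1.0]]
contact_force: [1.3, 0.2, -0.7]
opening: 0.337
grasp_force: 0.1
```

Request:
jog_arm(targets=[[[0,0,0,0,0,0,0.3],[0,0,0,0,0,0,0.28],[0,0,0,0,0,0,0.26],[0,0,0,0,0,0,0.25]]])

```text
time: 10.88
ee_pos: [0.5281, -0.1837, 0.0477]
orientation: [[-0.894, 0.448, 0.002], [0.448, 0.894, -0.001], [-0.002, 0.0, -1.0]]
contact_force: [0.5, 1.0, 5.4]
opening: 0.256
grasp_force: 5.2
```

Request:
jog_arm(targets=[[[0,0,0,0,0,0,0.245],[0,0,0,0,0,0,0.24],[0,0,0,0,0,0,0.237]]])

```text
time: 11.25
ee_pos: [0.5281, -0.1838, 0.0477]
orientation: [[-0.894, 0.448, 0.002], [0.448, 0.894, -0.001], [-0.002, 0.0, -1.0]]
contact_force: [0.3, -0.0, 5.1]
opening: 0.239
grasp_force: 6.0
```

Request:
jog_arm(targets=[[[0,0,0,0,0,0.1,0.237],[0,0,0,0,0,0.1,0.237],[0,0,0,0,0,0.2,0.237],[0,0,0,0,0,0.4,0.237]]])

```text
time: 11.75
ee_pos: [0.5267, -0.1831, 0.0707]
orientation: [[-0.894, 0.448, -0.001], [0.448, 0.894, 0.001], [0.001, -0.0, -1.0]]
contact_force: [0.4, -0.0, -1.0]
opening: 0.241
grasp_force: 4.2
```

Run:
```python
from h import *
np.set_printoptions(precision=4,suppress=True)
c=cam("wrist");o=r.get_obs();print(o["ee_pos"],o["opening"],o["grasp_force"],o["contact_force"])
cv2.imwrite("pics/h.png",cv2.resize(c["frame"][60:300,120:440],(800,600),interpolation=cv2.INTER_CUBIC))
```

```text
[ 0.5281 -0.1837  0.0732] 0.23696671496403995 4.168671369552612 [ 1.6169 -0.7653  1.9299]
```

View pics/h.png

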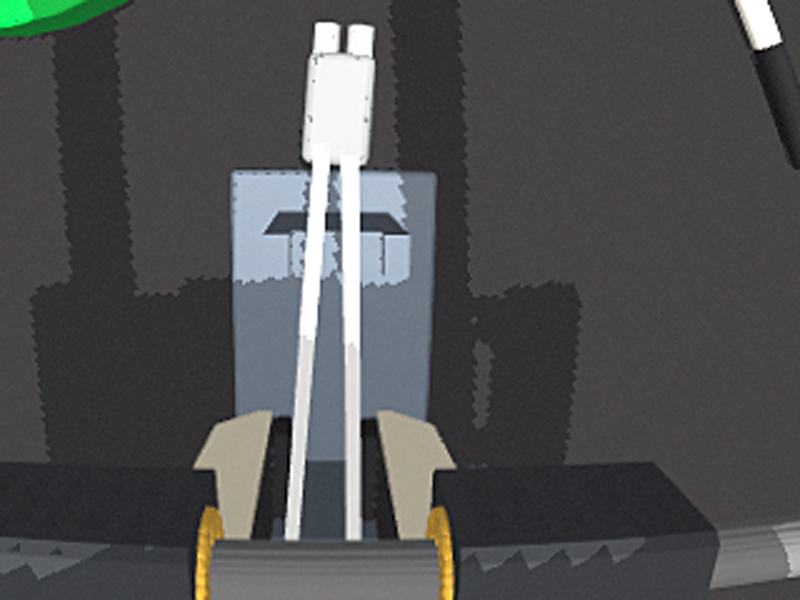

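The electrode is held squarely at the thumb rests with a grip force of 4.2 N, about right for the mark. I'll lift it and carry it towards the dish, turning to head along +x.

Request:
jog_arm(targets=[[[0,0,0,0,0,0.6,0.237],[0,0,0,0,0,0.7,0.237],[0,0,0,0,0,0.6,0.237],[0,0,0.1,-0.1,0.4,0.3,0.237],[0,0,0.2,-0.2,0.7,0,0.237]]])

```text
time: 12.42
ee_pos: [0.5184, -0.1497, 0.1375]
orientation: [[-0.917, 0.399, 0.001], [0.399, 0.917, -0.0], [-0.001, 0.0, -1.0]]
contact_force: [0.7, 0.4, -1.0]
opening: 0.238
grasp_force: 4.2
```

Request:
jog_arm(targets=[[[0,0,0.2,-0.2,0.9,0,0.237],[0,0,0.2,-0.2,0.9,0,0.237],[0,0,0.2,-0.2,0.9,0,0.237],[0,0,0.2,-0.2,0.9,0,0.237],[0,0,0.2,-0.2,0.9,0,0.237]]])

```text
time: 13.05
ee_pos: [0.4865, -0.0131, 0.1355]
orientation: [[-0.973, 0.232, -0.002], [0.232, 0.973, 0.001], [0.002, 0.0, -1.0]]
contact_force: [-0.5, -0.7, -0.6]
opening: 0.234
grasp_force: 4.2
```

Request:
jog_arm(targets=[[[0,0,0.2,-0.2,0.9,0,0.237],[0,0,0.2,-0.2,0.9,0,0.237],[0,0,0.2,-0.2,0.9,0,0.237],[0,0,0.2,-0.2,0.9,0,0.237],[0,0,0.2,-0.2,0.9,0,0.237]]])

```text
time: 13.68
ee_pos: [0.4562, 0.1214, 0.1355]
orientation: [[-0.998, 0.059, -0.002], [0.059, 0.998, -0.0], [0.002, -0.0, -1.0]]
contact_force: [0.6, -0.8, -1.0]
opening: 0.242
grasp_force: 4.2
```

Request:
jog_arm(targets=[[[0,0,0.2,-0.2,0.9,0,0.237],[0,0,0.16,-0.14,0.9,0,0.237],[0,0,0,0,0.9,0,0.237],[0,0,0,0,0.43,0,0.237],[0,0,0,0,0,0,0.237]]])

```text
time: 14.3
ee_pos: [0.4471, 0.2141, 0.1361]
orientation: [[-1.0, -0.002, -0.001], [-0.002, 1.0, -0.001], [0.001, -0.001, -1.0]]
contact_force: [0.5, -0.6, -0.8]
opening: 0.234
grasp_force: 4.2
```

Run:
```python
from h import *
np.set_printoptions(precision=4,suppress=True)
o=r.get_obs();print(o["ee_pos"],o["opening"],o["grasp_force"],o["contact_force"])
for n in ["wrist","scene","side"]:
    c=cam(n);cv2.imwrite(f"raw_{n}.png",c["frame"])
    np.savez(f"l_{n}.npz",f=c["frame"],z=c["z_map"],K=c["K"],T=c["world_from_camera"])
    for l in ["disc_a","disc_b","scale","thumb"]:
        for d in viewer.place_of(n,l)[:3]:
            if d["p"]>.2: print(n,l,round(d["p"],2),np.round(d["at"],1),dep(c,d["at"],n))
    p=proj(c,o["ee_pos"]+np.array([.07,0,-.027]),n);print(n,"expected disc px",p)
    if n=="wrist":
        P=cloud(c);q=P[(abs(P[...,2]-(o["ee_pos"][2]+.025))<.006)];q=q-o["ee_pos"]
        for i in np.arange(-.1,.03,.006):
            s=(q[:,0]>i)&(q[:,0]<i+.006)&(abs(q[:,1])<.02)
            if s.sum(): y=np.sort(q[s,1]);print(round(i,3),s.sum(),y[0],y[-1],(y[0]+y[-1])/2,np.median(q[s,2]))
        I=c["frame"][0:300,120:440]
    else:
        u,v=np.round(p).astype(int);cr=c["frame"][max(v-50,0):v+50,u-66:u+66];cv2.imwrite(f"cr_{n}.png",cr)
a=cv2.resize(cv2.imread("cr_scene.png"),(396,300),interpolation=cv2.INTER_CUBIC);b=cv2.resize(cv2.imread("cr_side.png"),(396,300),interpolation=cv2.INTER_CUBIC)
cv2.imwrite("pics/i.png",cv2.resize(np.hstack([a,b]),(800,303)))
```

```text
[0.4471 0.2141 0.1361] 0.23375318149329966 4.166720733046532 [ 0.4944 -0.5802 -0.773 ]
wrist disc_a 0.77 [236.9 299.3] [0.4204 0.209  0.2386]
wrist disc_b 0.77 [236.9 299.3] [0.4204 0.209  0.2386]
wrist scale 0.98 [233.9 282.8] [0.4166 0.2082 0.2364]
wrist thumb 0.68 [243.9 243.6] [0.5004 0.2066 0.0261]
wrist expected disc px [251.7714 305.2482]
-0.1 58 -0.0037874750712546534 0.007328576797445557 0.001770550863095452 0.02036638554026339
-0.094 237 -0.005166085554844629 0.007392027625437336 0.0011129710352963534 0.020756061766025236
-0.088 330 -0.0056449130019715354 0.007253111591546568 0.0008040992947875164 0.024390687299224653
-0.082 352 -0.006157607061747256 0.007207502519039538 0.0005249477286461413 0.024298756892497636
-0.076 321 -0.006596088381170151 0.006354365050796923 -0.00012086166518661401 0.02428983961365666
-0.07 235 -0.006112513248517221 0.005900473696819508 -0.00010601977584885625 0.024465479344585317
-0.064 161 -0.004649594332541751 0.004468753982604795 -9.042017496847798e-05 0.02441589489871146
-0.058 171 -0.005142637892766783 0.004506626638248162 -0.00031800562725931
[... 1617 characters left out ...]
1642]
scene thumb 0.41 [100.4 186.1] [ 0.2519 -0.3928  0.0316]
scene expected disc px [334.2608 170.8491]
side disc_a 0.86 [256.8 355.5] [ 0.2921 -0.4315  0.0081]
side disc_a 0.62 [255.9 352.3] [ 0.2855 -0.4395  0.0345]
side disc_a 0.52 [238.5 146.8] [0.6202 0.4078 0.0025]
side disc_b 0.86 [256.8 355.5] [ 0.2921 -0.4315  0.0081]
side disc_b 0.62 [255.9 352.3] [ 0.2855 -0.4395  0.0345]
side disc_b 0.52 [238.5 146.8] [0.6202 0.4078 0.0025]
side scale 0.62 [219.5 135.3] [0.4703 0.2167 0.1613]
side scale 0.6 [222.2 342.3] [ 0.2375 -0.3894  0.0272]
side thumb 0.78 [216.1 139.4] [0.4464 0.1836 0.1659]
side thumb 0.76 [217.4 349.3] [ 0.2273 -0.3885  0.0094]
side expected disc px [233.4168 147.7515]
```

View pics/i.png

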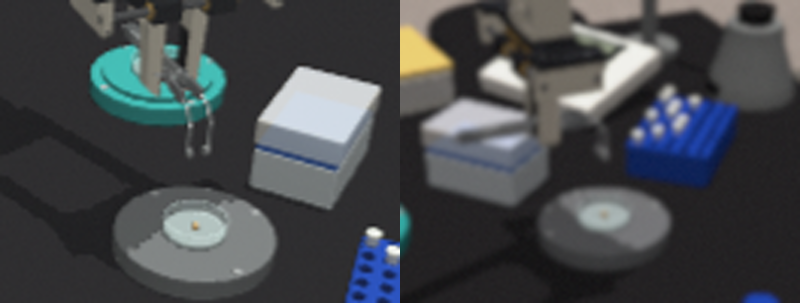

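Run:
```python
from h import *
np.set_printoptions(precision=4,suppress=True)
L=lambda n:(lambda d:dict(frame=d["f"],z_map=d["z"],K=d["K"],world_from_camera=d["T"]))(np.load(f"l_{n}.npz"))
w=L("wrist");P=cloud(w);t=np.array([.4471,.2141,.1361])
q=P-t;k=(abs(q[...,2]-.022)<.009)&(abs(q[...,1])<.015)&(q[...,0]<-.06);print("rear min x",np.sort(q[k][:,0])[:5], "block front width step")
for z0 in (.012,.018,.022,.0245):
    kk=k&(abs(q[...,2]-z0)<.002);print(z0,kk.sum(),q[kk][:,0].min() if kk.sum() else None)
s=L("scene");sd=L("side")
def orange(c,ctr,rad=30):
    h=cv2.cvtColor(c["frame"],cv2.COLOR_BGR2HSV).astype(int);m=(h[...,1]>70)&(abs(h[...,0]-20)<12);vv,uu=np.mgrid[0:384,0:512];m&=np.hypot(uu-ctr[0],vv-ctr[1])<rad
    v,u=np.where(m);return len(u),(u.mean(),v.mean())
B=np.array([.5187,.2136,.0275])
for n,c in (("wrist",w),("scene",s),("side",sd)):
    p=proj(c,B,n);N,uv=orange(c,p,6);print(n,"bean exp",p,"seen",N,uv,onz(c,uv,n,.0275))
for uv in [(330.7,172.2),(336.3,170.5)]: print("disc scene on x plane", (lambda o,d:o+d*(.517-o[0])/d[0])(*ray(s,uv,"scene")),onz(s,uv,"scene",.109))
```

```text
rear min x [-0.0957 -0.0957 -0.0957 -0.0957 -0.0956] block front width step
0.012 0 None
0.018 95 -0.09574587502627152
0.022 651 -0.09563633376305991
0.0245 1376 -0.09034669359574138
wrist bean exp [250.7507 260.1436] seen 32 (np.float64(250.6875), np.float64(260.5625)) [0.5192 0.2135 0.0275]
scene bean exp [331.4401 195.5965] seen 2 (np.float64(332.0), np.float64(195.5)) [0.5188 0.2153 0.0275]
side bean exp [234.0648 169.0703] seen 0 (np.float64(nan), np.float64(nan)) [nan nan nan]
disc scene on x plane [0.517  0.2036 0.1071] [0.5196 0.202  0.109 ]
disc scene on x plane [0.517  0.2204 0.1088] [0.5173 0.2202 0.109 ]<stdin>:11: RuntimeWarning: Mean of empty slice.
  ret = ret.dtype.type(ret / rcount)
```

Wrist and scene views agree: the discs are about 3–4 mm low in y and 4 mm short in x. The midline is yawed by about -2.2°. I'll correct that while lowering to above the dish rim.

Request:
jog_arm(targets=[[[0,0,0.11,0.06,0.02,-0.2,0.237],[0,0,0.11,0.07,0.02,-0.5,0.237],[0,0,0,0,0,-0.6,0.237],[0,0,0,0,0,-0.4,0.237],[0,0,0,0,0,0,0.237]]])

```text
time: 15.68
ee_pos: [0.4506, 0.2143, 0.0838]
orientation: [[-0.999, -0.038, -0.003], [-0.038, 0.999, -0.001], [0.003, -0.001, -1.0]]
contact_force: [0.5, -0.5, -1.1]
opening: 0.238
grasp_force: 4.2
```

```bash
cat > chk.py <<'E'
from h import *
import sys
np.set_printoptions(precision=4,suppress=True)
o=r.get_obs();t=o["ee_pos"];print(t,o["opening"],o["grasp_force"],o["contact_force"])
w=cam("wrist");P=cloud(w);q=P-t
xs=[];ys=[]
for i in np.arange(-.062,-.02,.004):
    s=(q[...,0]>i)&(q[...,0]<i+.004)&(abs(q[...,1])<.013)&(abs(q[...,2]-.0245)<.003)
    y=q[s][:,1];xs.append(i+.002);ys.append((y.min()+y.max())/2)
f=np.polyfit(xs,ys,1);print("midline slope deg",np.degrees(f[0]),"disc y wrist frame",t[1]+np.polyval(f,.068),"thumb y",t[1]+f[1])
h=cv2.cvtColor(w["frame"],cv2.COLOR_BGR2HSV).astype(int);m=(h[...,1]>110)&(abs(h[...,0]-22)<12);vv,uu=np.mgrid[0:384,0:512];p=proj(w,[.519,.2136,.0275],"wrist");m&=np.hypot(uu-p[0],vv-p[1])<7
v,u=np.where(m);print("bean wrist",len(u), onz(w,(u.mean(),v.mean()),"wrist",.0275) if len(u) else p)
ims=[]
for n in ("scene","side"):
    c=cam(n);u,v=np.round(proj(c,[.519,.2136,.045],n)).astype(int);cr=c["frame"][v-30:v+30,u-40:u+40];print(n,"crop origin",u-40,v-30)
    ims.append(cv2.resize(cr,(400,300),interpolation=cv2.INTER_CUBIC));np.savez(f"l_{n}.npz",f=c["frame"],z=c["z_map"],K=c["K"],T=c["world_from_camera"])
cv2.imwrite(sys.argv[1],np.hstack(ims))
E
python3 chk.py pics/j.png
```

```text
[0.4506 0.2143 0.0838] 0.23792453201698416 4.167038127779961 [ 0.4944 -0.4713 -1.0626]
midline slope deg 0.1158483600304881 disc y wrist frame 0.21224213117866894 thumb y 0.21210463957721035
bean wrist 0 [248.0493 284.392 ]
scene crop origin 292 161
side crop origin 194 135
```

View pics/j.png

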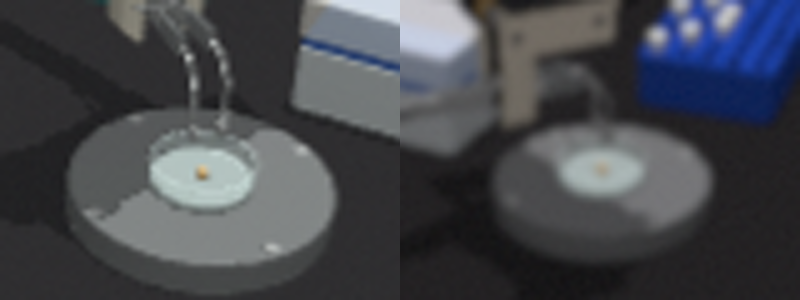

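(In this last picture the discs hang at about (194,130) and (222,127), above and behind the bean at (202,172).)

Run:
```python
from h import *
np.set_printoptions(precision=4,suppress=True)
d=np.load("l_scene.npz");s=dict(frame=d["f"],z_map=d["z"],K=d["K"],world_from_camera=d["T"])
for uv in [(330.8,187.2),(336.4,186.4)]:
    o,v=ray(s,uv,"scene");print("disc",o+v*(.519-o[0])/v[0],onz(s,uv,"scene",.0563))
print("bean",onz(s,(332.2,195.4),"scene",.0275))
for y in (.2063,.2203): print("exp disc",proj(s,[.519,y,.0563],"scene"))
g=cv2.cvtColor(d["f"],cv2.COLOR_BGR2GRAY);print(g[180:198,324:342])
f=d["f"].astype(int);print((f[192:199,326:338,2]-f[192:199,326:338,0]))
d=np.load("l_side.npz");s=dict(frame=d["f"],z_map=d["z"],K=d["K"],world_from_camera=d["T"])
o,v=ray(s,(194+(600-400)/5,135+112/5),"side");print("side disc on y=.2136",o+v*(.2136-o[1])/v[1]);print("side bean",onz(s,(194+201/5,135+169/5),"side",.0275))
```

```text
disc [0.519  0.2082 0.0579] [0.5171 0.2093 0.0563]
disc [0.519  0.2257 0.0563] [0.519  0.2257 0.0563]
bean [0.5186 0.216  0.0275]
exp disc [330.1474 187.7955]
exp disc [334.6549 186.7881]
[[ 47  45  46  46  46  47  91  70  46  40  37  36  68  60  40  35  44  47]
 [ 47  47  47  45  47  45  96  73  39  33  34  35  70  60  39  35  35  43]
 [ 42  57  63  63  63  61  89  73  49  42  36  34  83  63  35  34  34  35]
 [ 84  86  85  86  86  82  94  89  85  84  84  85  98 102  74  47  36  34]
 [ 88  88  88  88  88  85  94  90  88  88  88  84 128 109  87  83  74  70]
 [ 89  89  89  88  87  87  91  89  88  88  86 123 140 107  88  88  87  86]
 [ 87  88  88  88  88  88 126 111  91  88  86  93 127 105  88  88  88  88]
 [ 88  88 122 110 136 110 105 140 136 129 120  96  95  91  89  88  88  88]
 [121 141 126 114 119 106  94 110 118 119 116 108 101 119 126 101  87  88]
 [120 118 116 115 116 115 108 112 115 114 114 112 111 113 114 122 151 138]
 [113 114 114 125 144 148 152 155 152 138 131 130 128 127 127 127 142 157]
 [ 98 135 173 183 185 186 186 185 186 184 196 200 188 157 134 127 127 124]
 [171 184 18
[... 173 characters left out ...]
95 194 190 190 190 190 190 192 199 159]
 [193 189 190 190 190 191 190 157 170 179 187 190 189 190 190 190 192 180]
 [198 199 192 190 190 189 190 147 120 148 181 190 190 190 190 190 190 201]
 [188 196 205 201 192 190 190 184 182 184 188 190 190 189 190 190 202 200]]
[[-13 -12 -12 -13 -13 -13 -12 -12 -13 -13 -12 -12]
 [-13 -13 -13 -14 -13 -12 -13 -13 -13 -13 -13 -13]
 [-12 -13 -12 -13 -13  18  58  11 -12 -13 -13 -12]
 [-12 -12 -13 -12 -13  29  84  29  -8 -13 -13 -12]
 [-12 -12 -12 -12 -12  15  54  11 -10 -13 -13 -13]
 [-13 -14 -12 -13 -13 -11  -9 -11 -12 -13 -12 -12]
 [-13 -13 -13 -13 -14 -13 -13 -13 -12 -13 -13 -14]]
side disc on y=.2136 [0.5187 0.2136 0.0729]
side bean [0.5198 0.2151 0.0275]
```

Request:
jog_arm(targets=[[[0,0,0,0,0.02,0,0.237],[0,0,0,0,0,-0.2,0.237],[0,0,0,0,0,-0.2,0.237],[0,0,0,0,0,0,0.237]]])

```text
time: 16.32
ee_pos: [0.4513, 0.2151, 0.0728]
orientation: [[-0.999, -0.038, -0.001], [-0.038, 0.999, -0.001], [0.001, -0.0, -1.0]]
contact_force: [-0.1, -0.2, -0.1]
opening: 0.241
grasp_force: 4.2
```

```bash
python3 chk.py /tmp/k.png
python3 - <<'E'
from h import *
d=np.load("l_scene.npz");g=cv2.cvtColor(d["f"],cv2.COLOR_BGR2GRAY);print(g[183:199,324:342])
f=d["f"].astype(int);print((f[192:199,326:338,2]-f[192:199,326:338,0]))
s=dict(K=d["K"],world_from_camera=d["T"])
for p in [(.519,.2075,.044),(.519,.2235,.044),(.519,.2155,.0275)]: print(proj(s,p,"scene"))
d=np.load("l_side.npz");g=cv2.cvtColor(d["f"],cv2.COLOR_BGR2GRAY);print(g[148:175,224:246])
s=dict(K=d["K"],world_from_camera=d["T"])
for p in [(.519,.2075,.044),(.519,.2235,.044),(.519,.2155,.0275)]: print(proj(s,p,"side"))
E
```

```text
[0.4513 0.2151 0.0728] 0.24086254529235093 4.166898876428604 [-0.0864 -0.1784 -0.1166]
midline slope deg 0.19543649035543417 disc y wrist frame 0.21319030478819867 thumb y 0.21295835609220207
bean wrist 0 [246.9837 290.3793]
scene crop origin 292 161
side crop origin 194 135
[[ 84  85  86  85  85  86 110  95  85  84  83  85  90  79  61  46  35  35]
 [ 88  89  88  88  88  84  95  91  89  88  89  89 100  86  82  84  75  70]
 [ 88  88  88  88  88  85  94  92  89  88  88  88 101  92  88  88  87  86]
 [ 88  88  88  88  88  87  94  97  91  87  88  80  93  91  89  88  89  87]
 [ 88  87 121 111 135 115 116 128 130 130 126 115 102  91  88  88  87  88]
 [121 142 126 114 118 105 110 116 119 118 108 129 118 121 126 101  88  88]
 [119 119 116 114 116 105 119 118 115 115  97  93 127 131 129 128 152 138]
 [113 114 114 125 143 111 122 154 154 137 120  96 112 127 128 128 142 157]
 [ 99 135 173 183 185 150 113 157 182 185 195 161 148 148 133 126 126 124]
 [171 184 189 190 190 155 119 152 183 190 192 187 185 197 188 155 130 122]
 [189 190 190 189 190 186 183 185 189 190 190 190 191 192 191 197 161 127]
[... 2714 characters left out ...]
70 165 162 165 171 174 175 177 175 167
  148 126 117 118]
 [ 86 112 145 168 177 178 177 175 169 164 158 163 172 176 177 178 176 168
  146 124 116 118]
 [ 80 103 134 160 172 175 177 178 176 171 166 169 175 178 178 175 170 157
  136 120 116 116]
 [ 76  89 113 141 159 169 173 175 178 176 174 175 176 175 172 167 156 140
  124 116 116 117]
 [ 74  78  95 114 134 150 158 164 168 169 168 168 167 163 155 145 134 121
  117 115 117 117]
 [ 75  75  81  90 105 118 129 136 142 145 146 144 142 138 131 121 116 114
  115 116 118 117]
 [ 74  74  75  77  82  90  96 101 107 110 111 111 111 112 112 114 115 116
  117 118 118 117]]
[234.82302615 165.67900365]
[232.99087127 163.55197677]
[233.92892322 168.7973394 ]
```

Scene and side views now both put the disc pair's centre over the bean to within about 0.5 mm, with a gap near 14 mm. I'll lower into the dish.

Request:
jog_arm(targets=[[[0,0,0,0,0,-0.15,0.237],[0,0,0,0,0,-0.15,0.237],[0,0,0,0,0,-0.1,0.237],[0,0,0,0,0,-0.06,0.237],[0,0,0,0,0,0,0.237]]])

```text
time: 17.1
ee_pos: [0.4518, 0.2153, 0.0597]
orientation: [[-0.999, -0.038, -0.0], [-0.038, 0.999, -0.0], [0.0, -0.0, -1.0]]
contact_force: [0.1, 0.7, -0.9]
opening: 0.239
grasp_force: 4.2
```

```bash
python3 chk.py /tmp/l.png
python3 - <<'E'
from h import *
d=np.load("l_scene.npz");g=cv2.cvtColor(d["f"],cv2.COLOR_BGR2GRAY);print(g[186:200,324:342])
f=d["f"].astype(int);print((f[192:198,328:337,2]-f[192:198,328:337,0]))
s=dict(K=d["K"],world_from_camera=d["T"])
for p in [(.519,.2075,.031),(.519,.2235,.031),(.519,.2075,.026),(.519,.2235,.026),(.519,.2155,.0275)]: print(proj(s,p,"scene"))
E
```

```text
[0.4518 0.2153 0.0597] 0.2394614954368638 4.167002588510513 [ 0.1145  0.7011 -0.864 ]
midline slope deg 0.16517044780442747 disc y wrist frame 0.21330987362025652 thumb y 0.21311384538665623
bean wrist 0 [246.6159 298.5315]
scene crop origin 292 161
side crop origin 194 135
[[ 88  88  88  89  88  85 124 110  91  89  88  88 102  92  87  88  88  88]
 [ 88  89 121 110 136 129 113 125 131 129 126 114 103  91  88  88  88  88]
 [121 141 126 114 119 109 106 114 118 119 117 109 105 121 125 101  88  88]
 [119 119 116 114 116 104 107 114 115 114 114 109 103 110 125 127 151 138]
 [112 113 114 126 144 117 130 151 152 137 130 116 111 123 128 128 142 157]
 [ 98 135 173 183 185 143 150 179 186 184 196 149 145 149 133 126 127 123]
 [171 184 188 190 190 139 168 189 190 175 144 141 158 192 187 155 129 122]
 [188 190 190 190 190 138 174 190 189 172 119 121 168 189 191 197 161 127]
 [190 190 190 189 174 120 146 175 195 191 127  96 155 185 190 192 199 159]
 [194 191 190 190 187 126 114 135 170 180 163 139 174 189 190 190 191 179]
 [197 199 193 191 190 152 135 126 120 148 178 184 188 189 189 191 190 200]
 [188 197 206 200 192 186 184 183 182 185 188 190 190 190 190 190 201 201]
 [177 188 191 197 196 197 198 197 192 189 190 190 190 202 199 206 198 192]
 [156 183 188 190 190 191 188 197 202 201 199 198 200 196 193 193 191 157]]
[[-13  -7 -10 -13 -13 -10  -7  -3  -8]
 [-12  -6  -7 -11 -13 -11  -5  -1  -8]
 [-11  -6  -2  22  58  12  -6  -2  -7]
 [-12  -6  -2  42  84  29  -5  -8 -10]
 [-13  -9  -6  23  54  10 -11 -12 -12]
 [-13 -12 -12  -9  -9 -11 -12 -12 -12]]
[329.66888194 195.09420103]
[334.75368237 193.93043706]
[329.50028993 196.53183077]
[334.5731751  195.36547009]
[332.0938488  195.51738607]
```

Request:
jog_arm(targets=[[[0,0,0,0,0,-0.04,0.237],[0,0,0,0,0,0,0.237],[0,0,0,0,0,0,0.237],[0,0,0,0,0,0,0.237]]])

```text
time: 17.75
ee_pos: [0.452, 0.2153, 0.0588]
orientation: [[-0.999, -0.038, 0.0], [-0.038, 0.999, -0.0], [-0.0, -0.0, -1.0]]
contact_force: [-0.0, -0.4, 0.0]
opening: 0.24
grasp_force: 4.2
```

```bash
python3 chk.py /tmp/m.png
python3 - <<'E'
from h import *
d=np.load("l_scene.npz");g=cv2.cvtColor(d["f"],cv2.COLOR_BGR2GRAY);print(g[190:199,326:340])
d=np.load("l_side.npz");g=cv2.cvtColor(d["f"],cv2.COLOR_BGR2GRAY);print(g[160:174,226:244])
E
```

```text
[0.452  0.2153 0.0588] 0.24004016214183066 4.166940227150917 [-0.0239 -0.3675  0.0435]
midline slope deg 0.14012952604227868 disc y wrist frame 0.21332165225418415 thumb y 0.21315534318479273
bean wrist 0 [246.5428 299.0518]
scene crop origin 292 161
side crop origin 194 135
[[114 124 144 117 131 150 152 137 131 115 111 123 127 128]
 [172 183 185 143 150 179 186 184 195 149 145 150 133 126]
 [189 190 190 138 168 189 191 190 176 142 154 192 188 155]
 [190 190 190 138 171 190 190 175 126 125 173 191 191 198]
 [190 190 174 123 169 183 195 191 128 109 161 186 190 192]
 [190 191 187 127 130 140 170 179 149 121 171 189 190 190]
 [192 190 190 151 111 116 119 147 177 183 188 189 190 190]
 [206 201 192 185 181 182 183 184 189 190 190 190 190 190]
 [192 197 196 196 198 196 192 190 190 190 190 202 199 206]]
[[ 91  89  94  96  96  96  94  92  92  91  91  93  93  92  86  80  73  64]
 [110 107 110 114 115 112 106 104 104 105 109 114 115 114 110 105  99  93]
 [118 116 118 121 123 120 113 108 107 109 115 122 126 124 120 117 115 111]
 [122 120 116 119 121 120 113 107 106 107 113 122 127 125 124 121 119 118]
 [126 122 116 120 126 126 117 107 107 112 118 127 128 123 122 122 121 120]
 [129 128 128 136 144 146 134 115 117 126 136 144 142 135 128 123 124 123]
 [134 137 148 160 167 161 141 120 120 133 149 161 162 155 145 133 127 126]
 [141 154 167 174 175 166 146 124 119 129 148 166 172 171 165 153 138 126]
 [146 166 175 177 176 169 155 133 118 120 141 163 175 177 175 166 148 126]
 [145 169 177 177 178 174 166 150 130 127 145 167 177 178 176 169 146 124]
 [135 160 173 176 177 177 175 167 155 152 163 173 177 176 170 157 135 119]
 [115 141 160 168 173 175 177 175 171 171 174 175 172 166 155 139 124 117]
 [ 93 116 135 149 158 163 167 169 169 169 167 163 156 145 134 122 115 116]
 [ 80  90 105 119 129 137 142 144 146 144 142 138 131 122 116 113 115 118]]
```

```bash
python3 -c "
from h import *
print(order.job_done())"
```

```text
the job is handed in; nothing more can be done
None
```

I pressed the carrier flush with the stage, and the electrode is held with its discs in the dish, one on either side of the bean. The gap is about 14 mm and steady, going by grip width and camera measurements because the gripper hid the scale line. The job is handed in; no verdict was shown.

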